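Calibrate the laboratory balance and put its weight away

TASK

Calibrate the balance: set the middle-sized steel weight, which stands on the bench, gently upright on the middle of the balance's pan and let go, then press the round dome key on the sloping panel just until it clicks (its force drops), not on towards its stop, and let it spring back up. Then take the weight off the pan and set it gently down into its own pocket in the wooden storage rack (the one it fits, labelled with its outline), fully home and released; leave the square key, the other weights, the beaker and the bottle alone.

Things in the scene. Friction and masses are not known exactly. Their poses are not given: they have to be found in the camera images.
- weight_mid (a point): Middle-sized plain steel weight, 0.4 to 0.65 kg, upright on the bench left (+y) of the balance at the start. 96 mm tall: body 44 mm across, 56 mm high; 10 mm neck, 17 mm across; cylindrical knob 26 mm across, 30 mm high, to grip (its middle is 33 mm above this point). This point: on its axis, half-way up, 48 mm above its foot; z is its axis, up.
- pan (a point): Centre of the top of the balance's fixed flat round steel pan, 112 mm across, 72 mm above the bench. Axes are the balance's: z up, x to its back (away from the robot), y to its left. The balance (220 mm in x, 300 mm in y) is fixed, turned up to 0.2 rad from facing the robot.
- cal_key_top (a point): Centre of the flat top of the white round dome key, 34 mm across, 14 mm proud of a panel sloping 35 deg towards the robot, on the balance's right (-y) half, 74 mm above the bench. z: the panel's outward normal (press along -z); y: level along the panel, to the left. An overhanging display head keeps out a gripper pointing straight down: come along the normal, broad side along y, fingers shut.
- cal_key (a joint): Travel of the round key in m: 0 up, grows as pressed, stop at 0.010. Dome: force rises to about 6.5 N at 2.5 mm, falls to about 3 N at 6.5 mm (the click; it counts as clicked beyond 4.5 mm), rises again to about 9 N at 9 mm. Beyond 8.5 mm is too far. It springs back when released.
- side_key_top (a point): Centre of the top of the white square key, 26 mm wide, on the same panel, with the same height and axes, 68 mm to the left (+y) of the round key; must not be pressed.
- side_key (a joint): Travel of the square key in m, 0 up; it has the same dome as the round key.
- head_edge (a point): Middle of the lower front edge of the display head, 187 mm above the bench, about 113 mm higher than the keys' tops and 13 mm behind their centres. The head is 130 mm wide (y), reaches 142 mm back (+x of the balance) from this edge, up to 240 mm above the bench; its left side is 95 mm to the right (-y) of the pan's centre.
- slot_medium_floor (a point): Centre of the floor of the middle-sized round pocket, the weight's own: 52 mm across, 20 mm deep, 3 mm chamfer; floor 25 mm, rim 45 mm above the bench; z up. Three wooden blocks, pocket centres 83 mm apart, stand in a row right (-y) of the balance in any order, each with a paper label of its weight's outline on its -y side.
- slot_large_floor (a point): The same for the large pocket, 64 mm across, empty and not this weight's; leave it empty.
- slot_small_floor (a point): The same for the small pocket, 40 mm across; the small weight stands in it.
- small_weight_mid (a point): Small steel weight, 70 mm tall, body 32 mm across, knob 20 mm across, standing in its pocket; point half-way up. Leave alone.
- large_weight_mid (a point): Large steel weight, 112 mm tall, body 56 mm across, standing on the bench at the far left; point half-way up. Leave alone.
- beaker: Glass beaker, 76 mm across, 95 mm tall, between the robot and the balance; origin at the centre of its underside. Leave alone.
- bottle: Amber reagent jar with black cap, 60 mm across, 110 mm tall, to the right of the storage rack; origin at the centre of its underside. Leave alone.
Mind the look-alikes: they are no part of the job. Leave any purple or yellow look-alike of the part that bears weight_mid alone.

How it is judged:
By the outcome, as a careful person would: the job done as asked, in the order asked, and still so for the second after the job is handed in, with the robot touching nothing.
It also fails if it takes over 69 s, if anything falls off the work surface, if the arm or the gripper's body presses on something with over 40 N, if the wrist force passes 120 N, or if a joint passes its speed limit or range.

ROBOT

A 6-joint arm with a two-finger parallel gripper is mounted at the origin on the work surface. World frame = base frame: x ahead of the robot, y to its left, z up, the work surface at z = 0. Lengths are in m, angles in degrees, forces in N, time in s.
With the tool pointing down it reaches from about 0.275 to 0.85 m from the base axis. Payload 19 kg.
Tool frame: the origin (TCP) lies at the very end of the fingers, on their centre line; the grasp point (between the pads) lies 19 mm behind it (r.grip_depth is the z of the grasp point in the tool frame, in m); z points along the fingers, y is the line along which they close (so a half turn about z gives the same grasp; the last joint's range is limited). The gripper opens to 85 mm and grips with 20 to 120 N. Pads are 22 mm wide; open, the fingers measure 114 mm over their backs; the gripper's body (76 mm by 85 mm) begins 54 mm behind the grasp point. The pads swing forward as they close: fully open they stand 13 mm farther back than shut.
Start: joints at [-70.875, 8.623, 82.357, -0, 89.026, -7.678], TCP at [0.259, -0.513, 0.231] pointing down, gripper open.
Joint ranges: [-160.23, 160.23], [-39.13, 120.54], [6.94, 153.29], [-79.49, 259.48], [9.18, 160.14], [-161.06, 161.06]. Speed limits (degrees/s): [108.29, 108.29, 127.2, 172.46, 172.46, 172.46].

INTERFACE

Orientations are given as [roll, pitch, yaw] about the fixed x, y, z axes, in that order (R = Rz(yaw) Ry(pitch) Rx(roll)).
In Python, from cell import telemetry, imaging, job, r gives the robot as it stands.
- The arm moves only by the tool servo_tool, never from a script. Its argument "deltas" is a list of rows, each a list of 3 entries, a list of its own where there are three numbers: the turn, a rotation vector about the tool's x, y, z normalised to -1 to 1, where 1 is 360 degrees, then the shift along the tool's x, y, z normalised to -1 to 1, where 1 is 120 mm, then the opening, from 0 (shut) to 1 (fully open). A call has exactly 10 rows; each row shifts and turns the commanded pose from where the row before left it, along the tool's axes as they then stand; what a row does not reach is not made up. A row lasts 1/10 s, in which the tool goes at most 50 mm and 8.59 degrees, less where a joint would pass 70% of its speed; a pose out of reach is approached as far as the arm can. A call with a number of a shift or a turn outside -1 to 1 is refused whole. A call with a gripper value outside its range is refused whole. The fingers move at their own pace and stop on an object; "grip_force" is the grip in N (left out, the last holds). Time passes only in rows, so rows that do not move let the fingers close, or fill a call up. It gives the time, the measured TCP pose, the force, the opening and the grip force at its end, in the units of the state.
- telemetry.get_state(): the state, without advancing time (a new reading comes with each control period).
- imaging.get_image(name): name is "side" or "top" or "wrist"; returns a dict with "color" (384x512x3 uint8, blue, green, red), "K" (3x3 intrinsics, pixels), "k1" (the pictures are not rectified: a ray, as slopes to the right and down, at radius r is drawn at 1 + k1 r^2 times it, then the intrinsics apply), "extrinsics" (4x4, takes a point from camera to world coordinates); the wrist camera has in their place "mount" (4x4, takes a point from camera to tool coordinates, whose origin is the TCP and whose axes are the flange's). Camera axes: x right, y up, looking along -z (the intrinsics and any distortion apply to the point x, -y, -z); pixel columns grow to the right and rows downward; lengths in m; the calibration is good to about 2 mm. A picture is of the moment at which its call begins: read the wrist's pose just before it. There is no depth.
- job.sign_off(): hands the job in; it is judged then, once.
The state is a dict: "time_s": time; "qpos": joint angles; "qvel": joint speeds; "joint_torque": joint torques, N m; "ee_pos": TCP position; "tool_rot": TCP orientation; "wrist_force": force on the tool from outside, world axes, zero at the start; "torque": the same for the moment, N m; "width": finger opening in m; "grasp_force": force on a finger pad.
Only numpy, scipy, OpenCV 4.12 (cv2) and the standard library are available. Lean on these libraries where they do the work, as an engineer would, in place of code of your own. Each camera call takes 0.05 s, during which the arm holds its last target. There are 200 camera calls.

## Working session

There is one attempt and no reset: what is moved stays moved. The work goes in short steps, Python scripts to look and compute and a tool call to move; the robot and the scene stay as the last step left them, time stands still between calls to the robot, and variables do not carry over. Pictures are saved under pics/ and viewed, at most 13 in all, crops included, and the job is handed in when it is done.

Besides the shell and the picture viewer there is one more tool, called after "Call:" as name(argument=value, ...) on one line, values as JSON. servo_tool: Moves the arm, as the interface text tells. Its arguments: {"type":"object","properties":{"deltas":{"type":"array","items":{"type":"array"}},"grip_force":{"type":"number"}},"required":["deltas"]}

```bash
mkdir -p pics; ls; cat > h.py <<'E'
import numpy as np, cv2
from scipy.spatial.transform import Rotation as R
from cell import telemetry, imaging, job, r
def ray(im,u,v,T=None):
    K=im["K"]; k1=im["k1"]
    d=np.array([(u-K[0][2])/K[0][0],(v-K[1][2])/K[1][1]]); s=d.copy()
    for _ in range(30): s=d/(1+k1*(s@s))
    E=np.array(im["extrinsics"]) if T is None else T
    return E[:3,3], E[:3,:3]@np.array([s[0],-s[1],-1.])
def onz(im,u,v,z,T=None):
    o,d=ray(im,u,v,T); return o+d*(z-o[2])/d[2]
def proj(im,p,T=None):
    E=np.array(im["extrinsics"]) if T is None else T
    c=E[:3,:3].T@(np.asarray(p)-E[:3,3]); s=np.array([c[0]/-c[2],-c[1]/-c[2]])
    s=s*(1+im["k1"]*(s@s)); K=im["K"]; return K[0][0]*s[0]+K[0][2],K[1][1]*s[1]+K[1][2]
def tool(st):
    T=np.eye(4); T[:3,:3]=R.from_euler('xyz',st["tool_rot"],degrees=True).as_matrix(); T[:3,3]=st["ee_pos"]; return T
def tri(a,b):
    (o1,d1),(o2,d2)=a,b
    A=np.stack([d1,-d2],1); t=np.linalg.lstsq(A,o2-o1,rcond=None)[0]
    p,q=o1+d1*t[0],o2+d2*t[1]; return (p+q)/2,np.linalg.norm(p-q)
E
python3 - <<'E'
from h import *
st=telemetry.get_state(); print(st, r.grip_depth)
import pickle
ims={}
for n in("top","side","wrist"):
    ims[n]=imaging.get_image(n); cv2.imwrite(f"pics/{n}0.png",ims[n]["color"])
pickle.dump((st,ims),open("i0.pkl","wb"))
for n in ims: print(n,ims[n]["K"],ims[n]["k1"],ims[n].get("extrinsics",ims[n].get("mount")))
cv2.imwrite("pics/ts.png",cv2.resize(np.hstack([ims["top"]["color"]]),(800,600),interpolation=cv2.INTER_CUBIC))
cv2.imwrite("pics/ss.png",cv2.resize(ims["side"]["color"],(800,600),interpolation=cv2.INTER_CUBIC))
E
```

```text
pics
{'time_s': 0.0, 'qpos': array([-7.08736193e+01,  8.64880254e+00,  8.23924834e+01,  2.46722909e-03,
        8.90269079e+01, -7.67792828e+00]), 'qvel': array([-0.00982328,  0.01950125, -0.09975674, -0.00583585,  0.04088677,
        0.03246445]), 'joint_torque': array([ 8.37252919e-04, -7.13041878e+01, -5.70879364e+01, -2.52824393e-04,
        8.84686568e-03, -1.52129019e-05]), 'ee_pos': array([ 0.25920329, -0.51298455,  0.23070136]), 'tool_rot': array([-1.79932747e+02, -1.15557003e-02,  2.68042588e+01]), 'wrist_force': array([-0.54043476, -0.22806841,  0.00287632]), 'torque': array([ 0.00602659,  0.00072167, -0.0325942 ]), 'grasp_force': 0.0, 'width': 0.08555970141495257} -0.0187
top [[417.67059946   0.         253.41265581]
 [  0.         417.67059946 188.16359788]
 [  0.           0.           1.        ]] 0.02161925388439144 [[ 0.04872325  0.97566687 -0.21377604  0.24744722]
 [-0.99880843  0.04819139 -0.00770175 -0.03013604]
 [ 0.00278782  0.21389657  0.97685234  1.39035832]
 [ 0.          0.          0.          1.        ]]
side [[476.7484161    0.         255.1143167 ]
 [  0.         476.7484161  188.88430951]
 [  0.           0.           1.        ]] -0.048471088865523114 [[ 0.99605593  0.06732862 -0.05778785  0.43403703]
 [-0.08861135  0.72151886 -0.68670122 -0.9492959 ]
 [-0.00453962  0.68911349  0.72463922  1.07067989]
 [ 0.          0.          0.          1.        ]]
wrist [[289.40499081   0.         257.18848446]
 [  0.         289.40499081 194.92188651]
 [  0.           0.           1.        ]] -0.047283693628951094 [[ 4.65824234e-05  9.54696762e-01  2.97580394e-01  7.59445155e-02]
 [ 9.99999481e-01  2.58489794e-04 -9.85823576e-04  4.99354081e-04]
 [-1.01808407e-03  2.97580285e-01 -9.54696254e-01 -1.42468196e-01]
 [ 0.00000000e+00  0.00000000e+00  0.00000000e+00  1.00000000e+00]]
```

View pics/ts.png

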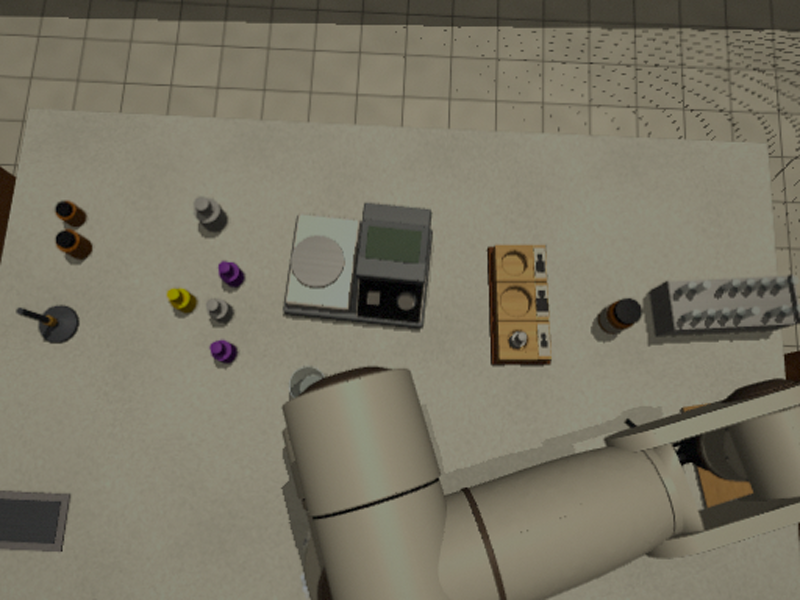

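View pics/ss.png

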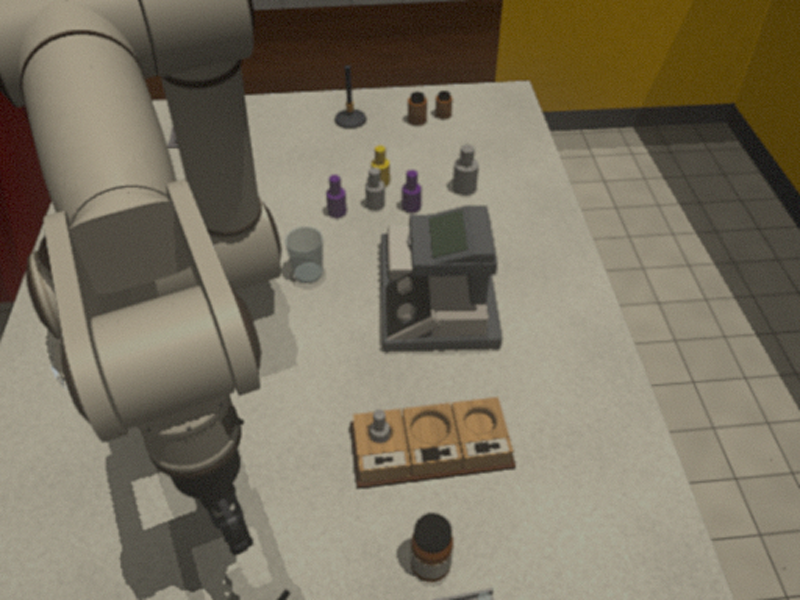

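Top view (800x600 px): a plain steel weight at (218,310) is the likely target. Look-alikes are yellow at (180,300), purple at (230,272) and (223,351), and the large steel weight at (208,213). The pan is at (318,262), the square key at (373,298) and the round key at (405,300). The pockets are at (513,262), probably medium, (515,300), large, and (518,340), small and occupied. Next, one close crop composite.

```bash
python3 - <<'E'
from h import *
import pickle
st,ims=pickle.load(open("i0.pkl","rb"))
t,s=ims["top"]["color"],ims["side"]["color"]
def c(im,x,y,w,h,W,H): return cv2.convertScaleAbs(cv2.resize(im[y:y+h,x:x+w],(W,H),interpolation=cv2.INTER_CUBIC),alpha=1.3)
a=np.hstack([c(t,110,160,50,75,200,300),c(t,180,125,100,85,350,300),c(t,305,150,60,75,250,300)])
b=np.hstack([c(s,200,85,100,60,400,300)[:, :400],c(s,220,250,120,65,400,300)])
cv2.imwrite("pics/crop.png",np.vstack([a,b]))
E
```

```text
(no output)
```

View pics/crop.png

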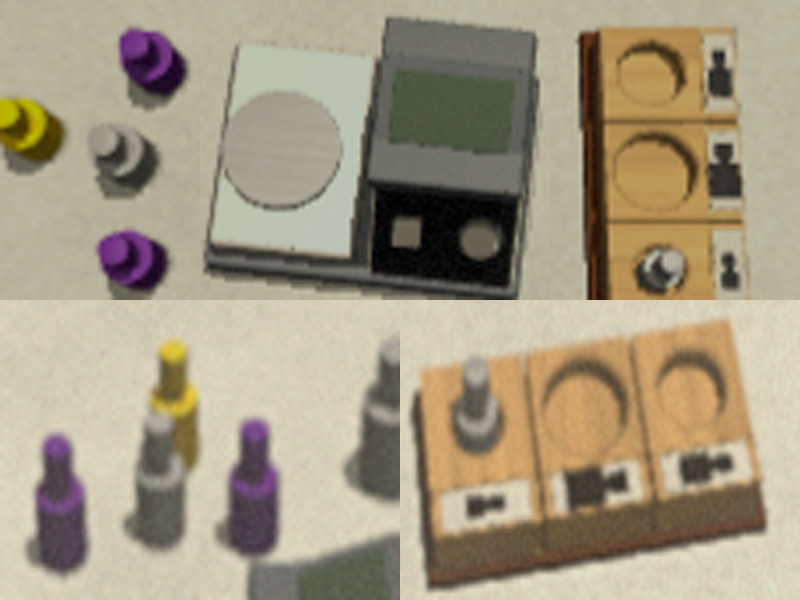

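The crop confirms the choices. The target is the plain steel weight at crop (120,160), with no purple or yellow near it in body colour. Its pocket is the far block at crop (650,74), whose mid-sized outline and hole match, with the large pocket at (655,170). Now the measurements.

```bash
cat > m.py <<'E'
from h import *
import pickle
st,ims=pickle.load(open("i0.pkl","rb")); T,S=ims["top"],ims["side"]
def px(X,Y,ox,oy,x0,y0,sx,sy): return x0+(X-ox+.5)/sx-.5, y0+(Y-oy+.5)/sy-.5
w=lambda X,Y:px(X,Y,0,0,110,160,4,4)
b=lambda X,Y:px(X,Y,200,0,180,125,3.5,300/85)
k=lambda X,Y:px(X,Y,550,0,305,150,250/60,4)
s1=lambda X,Y:px(X,Y,0,300,200,85,4,5)
s2=lambda X,Y:px(X,Y,400,300,220,250,400/120,300/65)
E
python3 - <<'E'
from m import *
np.set_printoptions(precision=4,suppress=True)
def P(n,im,uv,z): print(n,onz(im,*uv,z))
P("knob top",T,w(103,139),.096); P("knob side",S,s1(159,419),.096); 
P("purpleA",T,w(133,43),.096);P("purpleB",T,w(117,247),.096);P("yellow",T,w(8,112),.096)
P("purpleA s",S,s1(255,427),.096);P("purpleB s",S,s1(57,443),.096);P("yellow s",S,s1(174,350),.096)
P("pan",T,b(282.5,149.5),.072)
P("pan L",T,b(222,149.5),.072);P("pan R",T,b(343,149.5),.072)
P("pan U",T,b(282,91),.072);P("pan D",T,b(282,208),.072)
P("sq",T,b(406,232),.074);P("rd",T,b(480,239),.074)
P("headedge L",T,b(372,183),.187);P("headedge R",T,b(521,194),.187)
P("med T",T,k(651,74.5),.045);P("med S",S,s2(690,388),.045)
P("med l",T,k(616,74),.045);P("med r",T,k(686,74),.045)
P("lrg T",T,k(655,171),.045);P("lrg S",S,s2(585,409),.045)
print(proj(T,[.5,.2,0]))
E
```

```text
knob top [0.4923 0.351  0.096 ]
knob side [0.4921 0.3518 0.096 ]
purpleA [0.5714 0.3356 0.096 ]
purpleB [0.4075 0.3307 0.096 ]
yellow [0.5103 0.428  0.096 ]
purpleA s [0.5717 0.3354 0.096 ]
purpleB s [0.4058 0.3337 0.096 ]
yellow s [0.5103 0.4297 0.096 ]
pan [0.5985 0.1474 0.072 ]
pan L [0.5957 0.2037 0.072 ]
pan R [0.6013 0.0911 0.072 ]
pan U [0.6549 0.1521 0.072 ]
pan D [0.5431 0.1438 0.072 ]
sq [0.5259 0.0279 0.074 ]
rd [ 0.5227 -0.0405  0.074 ]
headedge L [0.5426 0.0541 0.187 ]
headedge R [ 0.5393 -0.0725  0.187 ]
med T [ 0.6221 -0.2673  0.045 ]
med S [ 0.6224 -0.2708  0.045 ]
med l [ 0.6212 -0.2393  0.045 ]
med r [ 0.6239 -0.2952  0.045 ]
lrg T [ 0.5401 -0.2713  0.045 ]
lrg S [ 0.5403 -0.277   0.045 ]
(np.float64(187.96662763047118), np.float64(199.95482888515343))
```

```bash
cat > plan.py <<'E'
from h import *
import sys, json
def plan(pos,yaw=None,n=30,Rt=None,T=None,op=.7):
    T=tool(telemetry.get_state()) if T is None else T
    R0=R.from_matrix(T[:3,:3]); Rt=R.from_euler('xyz',[180,0,yaw],degrees=True) if Rt is None else Rt
    rv=(R0.inv()*Rt).as_rotvec()
    if rv[2]>0 and np.linalg.norm(rv)>3: rv=rv-2*np.pi*rv/np.linalg.norm(rv)
    d=(np.array(pos)-T[:3,3])/n; print("mm/row",np.linalg.norm(d)*1e3,"deg/row",np.degrees(np.linalg.norm(rv))/n)
    t=np.round(rv/n/2/np.pi,4).tolist()
    for i in range(n):
        Ri=R0*R.from_rotvec(rv*(i/n))
        print(json.dumps([t,np.round(Ri.inv().apply(d)/.12,3).tolist(),op])+",",end="\n" if i%10==9 else "")
E
python3 - <<'E'
from plan import *
plan([.492,.3515,.2],214,30)
E
```

```text
mm/row 29.86333448828736 deg/row 6.239959029343448
[[0.0, -0.0, -0.0173], [0.166, -0.185, 0.009], 0.7],[[0.0, -0.0, -0.0173], [0.185, -0.166, 0.009], 0.7],[[0.0, -0.0, -0.0173], [0.202, -0.145, 0.009], 0.7],[[0.0, -0.0, -0.0173], [0.217, -0.122, 0.009], 0.7],[[0.0, -0.0, -0.0173], [0.229, -0.098, 0.009], 0.7],[[0.0, -0.0, -0.0173], [0.238, -0.072, 0.009], 0.7],[[0.0, -0.0, -0.0173], [0.244, -0.046, 0.009], 0.7],[[0.0, -0.0, -0.0173], [0.248, -0.019, 0.009], 0.7],[[0.0, -0.0, -0.0173], [0.249, 0.008, 0.009], 0.7],[[0.0, -0.0, -0.0173], [0.246, 0.035, 0.009], 0.7],
[[0.0, -0.0, -0.0173], [0.241, 0.061, 0.009], 0.7],[[0.0, -0.0, -0.0173], [0.233, 0.087, 0.009], 0.7],[[0.0, -0.0, -0.0173], [0.222, 0.112, 0.009], 0.7],[[0.0, -0.0, -0.0173], [0.209, 0.135, 0.009], 0.7],[[0.0, -0.0, -0.0173], [0.193, 0.157, 0.009], 0.7],[[0.0, -0.0, -0.0173], [0.174, 0.177, 0.009], 0.7],[[0.0, -0.0, -0.0173], [0.154, 0.195, 0.009], 0.7],[[0.0, -0.0, -0.0173], [0.132, 0.211, 0.009], 0.7],[[0.0, -0.0, -0.0173], [0.108, 0.224, 0.009], 0.7],[[0.0, -0.0, -0.0173], [0.083, 0.234, 0.009], 0.7],
[[0.0, -0.0, -0.0173], [0.057, 0.242, 0.009], 0.7],[[0.0, -0.0, -0.0173], [0.031, 0.247, 0.009], 0.7],[[0.0, -0.0, -0.0173], [0.004, 0.249, 0.009], 0.7],[[0.0, -0.0, -0.0173], [-0.023, 0.248, 0.009], 0.7],[[0.0, -0.0, -0.0173], [-0.05, 0.244, 0.009], 0.7],[[0.0, -0.0, -0.0173], [-0.076, 0.237, 0.009], 0.7],[[0.0, -0.0, -0.0173], [-0.102, 0.227, 0.009], 0.7],[[0.0, -0.0, -0.0173], [-0.126, 0.215, 0.009], 0.7],[[0.0, -0.0, -0.0173], [-0.148, 0.2, 0.009], 0.7],[[0.0, -0.0, -0.0173], [-0.169, 0.182, 0.009], 0.7],
```

Call:
servo_tool(deltas=[[[0,0,-0.017],[0.165,-0.185,-0.04],0.7],[[0,0,-0.017],[0.185,-0.165,-0.04],0.7],[[0,0,-0.017],[0.2,-0.145,-0.04],0.7],[[0,0,-0.017],[0.215,-0.12,-0.04],0.7],[[0,0,-0.017],[0.23,-0.1,-0.04],0.7],[[0,0,-0.017],[0.24,-0.07,-0.04],0.7],[[0,0,-0.017],[0.245,-0.045,-0.04],0.7],[[0,0,-0.017],[0.25,-0.02,-0.04],0.7],[[0,0,-0.017],[0.25,0.01,-0.04],0.7],[[0,0,-0.017],[0.245,0.035,-0.04],0.7]])

```text
time_s: 1.15
ee_pos: [0.3402, -0.2246, 0.2794]
tool_rot: [-180.0, -0.0, 88.2]
wrist_force: [-0.6, 0.1, 0.2]
width: 0.0595
grasp_force: 0.0
```

Call:
servo_tool(deltas=[[[0,0,-0.017],[0.24,0.06,0],0.7],[[0,0,-0.017],[0.235,0.085,0],0.7],[[0,0,-0.017],[0.22,0.11,0],0.7],[[0,0,-0.017],[0.21,0.135,0],0.7],[[0,0,-0.017],[0.195,0.155,0],0.7],[[0,0,-0.017],[0.175,0.175,0],0.7],[[0,0,-0.017],[0.155,0.195,0],0.7],[[0,0,-0.017],[0.13,0.21,0],0.7],[[0,0,-0.017],[0.11,0.225,0],0.7],[[0,0,-0.017],[0.085,0.235,0],0.7]])

```text
time_s: 2.15
ee_pos: [0.4249, 0.0614, 0.2793]
tool_rot: [180.0, -0.0, 149.5]
wrist_force: [1.4, 0.3, -0.1]
width: 0.0597
grasp_force: 0.0
```

```bash
python3 - <<'E'
from plan import *
s=telemetry.get_state();print(s["time_s"],s["ee_pos"],s["tool_rot"],s["qpos"])
plan([.492,.3515,.2],214,10)
E
```

```text
2.15 [0.42494243 0.06141211 0.279263  ] [ 1.79998672e+02 -2.73274579e-03  1.49459451e+02] [-2.08257925e+00 -9.78228639e+00  9.51001144e+01  2.47771813e-03
  9.46839418e+01 -6.15418279e+01]
mm/row 30.810764799879095 deg/row 6.454054915551706
[[0.0, -0.0, -0.0179], [0.075, 0.237, 0.066], 0.7],[[0.0, -0.0, -0.0179], [0.048, 0.243, 0.066], 0.7],[[0.0, -0.0, -0.0179], [0.02, 0.247, 0.066], 0.7],[[0.0, -0.0, -0.0179], [-0.008, 0.248, 0.066], 0.7],[[0.0, -0.0, -0.0179], [-0.036, 0.246, 0.066], 0.7],[[0.0, -0.0, -0.0179], [-0.063, 0.24, 0.066], 0.7],[[0.0, -0.0, -0.0179], [-0.09, 0.231, 0.066], 0.7],[[0.0, -0.0, -0.0179], [-0.115, 0.22, 0.066], 0.7],[[0.0, -0.0, -0.0179], [-0.139, 0.205, 0.066], 0.7],[[0.0, -0.0, -0.0179], [-0.161, 0.188, 0.066], 0.7],
```

Call:
servo_tool(deltas=[[[0,0,-0.018],[0.075,0.237,0.066],0.7],[[0,0,-0.018],[0.048,0.243,0.066],0.7],[[0,0,-0.018],[0.02,0.247,0.066],0.7],[[0,0,-0.018],[-0.008,0.248,0.066],0.7],[[0,0,-0.018],[-0.036,0.246,0.066],0.7],[[0,0,-0.018],[-0.063,0.24,0.066],0.7],[[0,0,-0.018],[-0.09,0.23,0.066],0.7],[[0,0,-0.018],[-0.115,0.22,0.066],0.7],[[0,0,-0.018],[-0.14,0.205,0.066],0.7],[[0,0,-0.018],[-0.16,0.188,0.066],0.7]])

```text
time_s: 3.15
ee_pos: [0.4926, 0.3511, 0.1995]
tool_rot: [180.0, -0.0, -145.7]
wrist_force: [0.2, 0.6, 0.0]
width: 0.0595
grasp_force: 0.0
```

```bash
python3 - <<'E'
from plan import *
import pickle
imaging.get_image("top")
s=telemetry.get_state();im=imaging.get_image("wrist");print(s["time_s"],s["ee_pos"],s["tool_rot"],s["qpos"])
pickle.dump((s,im),open("w1.pkl","wb"))
M=tool(s)@np.array(im["mount"]); c=im["color"].copy()
print("mid exp", proj(im,[.492,.3515,.096],M))
cv2.imwrite("pics/w1.png",cv2.resize(c,(800,600),interpolation=cv2.INTER_CUBIC))
E
```

```text
3.2 [0.49264368 0.35409048 0.19762828] [ 1.79913846e+02 -8.67812901e-02 -1.45210337e+02] [ 2.83937564e+01  1.31899535e+01  8.08445335e+01  7.61302942e-02
  8.60613550e+01 -9.64011342e+01]
mid exp (np.float64(255.8430238477896), np.float64(193.04951146955298))
```

View pics/w1.png

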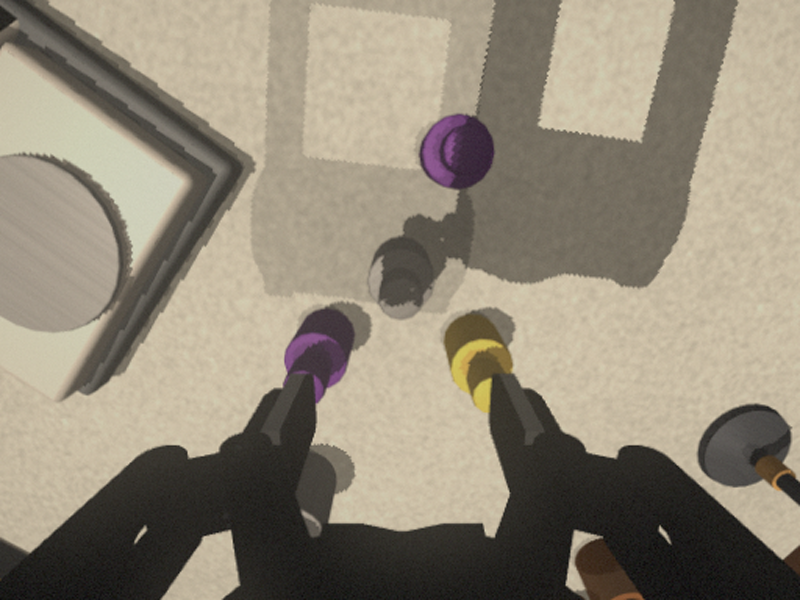

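The wrist view shows the steel knob at (401,298), matching the predicted (400,301). Purple knobs are at (460,150) and (310,380) and yellow at (480,380), all clear of the finger line. I'm descending.

Call:
servo_tool(deltas=[[[0,0,0],[0,0,0.1],0.65],[[0,0,0],[0,0,0.15],0.65],[[0,0,0],[0,0,0.15],0.65],[[0,0,0],[0,0,0.15],0.65],[[0,0,0],[0,0,0.15],0.65],[[0,0,0],[0,0,0.15],0.65],[[0,0,0],[0,0,0.1],0.65],[[0,0,0],[0,0,0.1],0.65],[[0,0,0],[0,0,0.06],0.65],[[0,0,0],[0,0,0],0.65]])

```text
time_s: 4.25
ee_pos: [0.4923, 0.3495, 0.0661]
tool_rot: [180.0, -0.1, -146.0]
wrist_force: [0.7, -0.9, 0.6]
width: 0.0551
grasp_force: 0.0
```

```bash
python3 - <<'E'
from plan import *
s=telemetry.get_state();print(s["time_s"],s["ee_pos"],s["tool_rot"]);T=tool(s)
print(T[:3,:3].T@(np.array([.492,.3515,.0625])-T[:3,3])/.12)
im=imaging.get_image("wrist");cv2.imwrite("pics/w2.png",cv2.resize(im["color"],(800,600)))
E
```

```text
4.25 [0.49231268 0.34948285 0.06612133] [ 1.79987872e+02 -6.48466007e-02 -1.46021236e+02]
[-0.00726805  0.01538916  0.0301728 ]
```

View pics/w2.png

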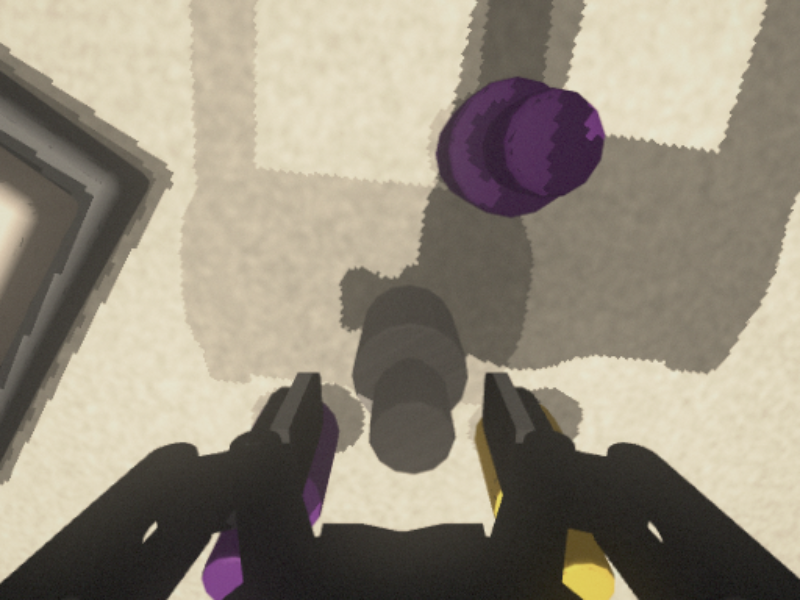

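The knob is at (411,430) between the pads, whose midpoint is at column 403. I'll shift slightly to +y, drop about 3.5 mm and close.

Call:
servo_tool(deltas=[[[0,0,0],[-0.004,0.007,0.015],0.65],[[0,0,0],[-0.003,0.006,0.015],0.65],[[0,0,0],[0,0,0],0.55],[[0,0,0],[0,0,0],0.45],[[0,0,0],[0,0,0],0.38],[[0,0,0],[0,0,0],0.32],[[0,0,0],[0,0,0],0.2],[[0,0,0],[0,0,0],0.1],[[0,0,0],[0,0,0],0.1],[[0,0,0],[0,0,0],0.1]], grip_force=50)

```text
time_s: 5.3
ee_pos: [0.4924, 0.3518, 0.0636]
tool_rot: [180.0, 0.0, -146.0]
wrist_force: [-2.8, 2.6, 5.3]
width: 0.0251
grasp_force: 49.0
```

Call:
servo_tool(deltas=[[[0,0,0],[0,0,-0.05],0.1],[[0,0,0],[0,0,-0.1],0.1],[[0,0,0],[0,0,-0.15],0.1],[[0,0,0],[0,0,-0.2],0.1],[[0,0,0],[0,0,-0.2],0.1],[[0,0,0],[0,0,-0.2],0.1],[[0,0,0],[0,0,-0.15],0.1],[[0,0,0],[0,0,-0.1],0.1],[[0,0,0],[0,0,-0.05],0.1],[[0,0,0],[0,0,0],0.1]])

```text
time_s: 6.3
ee_pos: [0.4925, 0.3516, 0.2078]
tool_rot: [-180.0, 0.0, -146.0]
wrist_force: [-0.3, 0.0, -5.0]
width: 0.0245
grasp_force: 49.5
```

```bash
python3 - <<'E'
from plan import *
s=telemetry.get_state();print(s["time_s"],s["ee_pos"],s["tool_rot"],s["wrist_force"],s["width"],s["grasp_force"])
plan([.5985,.1475,.175],180,10,op=.1)
E
```

```text
6.3 [0.49250227 0.35158871 0.20777206] [-1.79997786e+02  3.12771669e-02 -1.45998792e+02] [-0.32724443  0.00858907 -4.99970457] 0.024455558189705073 49.492435455322266
mm/row 23.229663617217042 deg/row 3.4001221173416774
[[0.0, 0.0, 0.0094], [0.022, -0.19, 0.027], 0.1],[[0.0, 0.0, 0.0094], [0.011, -0.191, 0.027], 0.1],[[0.0, 0.0, 0.0094], [-0.001, -0.192, 0.027], 0.1],[[0.0, 0.0, 0.0094], [-0.012, -0.191, 0.027], 0.1],[[0.0, 0.0, 0.0094], [-0.023, -0.19, 0.027], 0.1],[[0.0, 0.0, 0.0094], [-0.035, -0.188, 0.027], 0.1],[[0.0, 0.0, 0.0094], [-0.046, -0.186, 0.027], 0.1],[[0.0, 0.0, 0.0094], [-0.057, -0.183, 0.027], 0.1],[[0.0, 0.0, 0.0094], [-0.068, -0.179, 0.027], 0.1],[[0.0, 0.0, 0.0094], [-0.078, -0.175, 0.027], 0.1],
```

Call:
servo_tool(deltas=[[[0,0,0.009],[0.01,-0.1,0.0],0.1],[[0,0,0.01],[0.015,-0.2,0.0],0.1],[[0,0,0.0095],[0.005,-0.22,0.02],0.1],[[0,0,0.0095],[-0.01,-0.22,0.03],0.1],[[0,0,0.0095],[-0.023,-0.22,0.04],0.1],[[0,0,0.0095],[-0.04,-0.22,0.04],0.1],[[0,0,0.0095],[-0.055,-0.22,0.04],0.1],[[0,0,0.0095],[-0.065,-0.22,0.04],0.1],[[0,0,0.0095],[-0.07,-0.18,0.03],0.1],[[0,0,0.0095],[-0.04,-0.08,0.02],0.1]])

```text
time_s: 7.3
ee_pos: [0.5974, 0.1438, 0.1744]
tool_rot: [-180.0, -0.1, 179.6]
wrist_force: [-1.6, -0.2, -3.9]
width: 0.0246
grasp_force: 49.7
```

```bash
python3 - <<'E'
from plan import *
im=imaging.get_image("wrist")
s=telemetry.get_state();print(s["time_s"],s["ee_pos"],s["tool_rot"],s["wrist_force"],s["width"],s["grasp_force"])
T=tool(s)
print(T[:3,:3].T@(np.array([.5985,.1475,.138])-T[:3,3])/.12)
E
```

```text
7.35 [0.5977384  0.14312041 0.17403889] [-1.79941759e+02 -1.36497900e-01  1.79321165e+02] [ 0.77513503 -2.88326949 -5.0711383 ] 0.02478045909925949 49.72231864929199
[-0.00662928  0.0368745   0.3002718 ]
```

Call:
servo_tool(deltas=[[[0,0,0],[-0.002,0.018,0.05],0.1],[[0,0,0],[-0.002,0.018,0.07],0.1],[[0,0,0],[-0.002,0,0.06],0.1],[[0,0,0],[0,0,0.04],0.1],[[0,0,0],[0,0,0.03],0.1],[[0,0,0],[0,0,0.025],0.1],[[0,0,0],[0,0,0.015],0.1],[[0,0,0],[0,0,0.01],0.1],[[0,0,0],[0,0,0],0.1],[[0,0,0],[0,0,0],0.1]])

```text
time_s: 8.35
ee_pos: [0.598, 0.1501, 0.1403]
tool_rot: [180.0, 0.0, 179.8]
wrist_force: [0.3, -0.0, -4.5]
width: 0.0247
grasp_force: 49.7
```

Call:
servo_tool(deltas=[[[0,0,0],[0,0,0.004],0.1],[[0,0,0],[0,0,0.004],0.1],[[0,0,0],[0,0,0.004],0.1],[[0,0,0],[0,0,0.004],0.1],[[0,0,0],[0,0,0.002],0.1],[[0,0,0],[0,0,0],0.1],[[0,0,0],[0,0,0],0.1],[[0,0,0],[0,0,0],0.1],[[0,0,0],[0,0,0],0.1],[[0,0,0],[0,0,0],0.1]])

```text
time_s: 9.35
ee_pos: [0.5979, 0.1501, 0.138]
tool_rot: [180.0, -0.0, 179.8]
wrist_force: [-0.1, 0.5, -4.2]
width: 0.0246
grasp_force: 49.7
```

Call:
servo_tool(deltas=[[[0,0,0],[0,-0.01,0.004],0.1],[[0,0,0],[0,-0.01,0.004],0.1],[[0,0,0],[0,0,0.004],0.1],[[0,0,0],[0,0,0.004],0.1],[[0,0,0],[0,0,0],0.1],[[0,0,0],[0,0,0],0.1],[[0,0,0],[0,0,0],0.1],[[0,0,0],[0,0,0],0.1],[[0,0,0],[0,0,0],0.1],[[0,0,0],[0,0,0],0.1]])

```text
time_s: 10.35
ee_pos: [0.5979, 0.1477, 0.1361]
tool_rot: [180.0, 0.0, 179.8]
wrist_force: [0.0, -0.3, -5.1]
width: 0.0245
grasp_force: 49.7
```

Call:
servo_tool(deltas=[[[0,0,0],[0,0,0.004],0.1],[[0,0,0],[0,0,0.004],0.1],[[0,0,0],[0,0,0],0.1],[[0,0,0],[0,0,0],0.1],[[0,0,0],[0,0,0],0.1],[[0,0,0],[0,0,0],0.1],[[0,0,0],[0,0,0],0.1],[[0,0,0],[0,0,0],0.1],[[0,0,0],[0,0,0],0.1],[[0,0,0],[0,0,0],0.1]])

```text
time_s: 11.35
ee_pos: [0.5981, 0.1477, 0.1356]
tool_rot: [180.0, 0.0, 179.8]
wrist_force: [-1.3, 0.2, 5.9]
width: 0.025
grasp_force: 50.8
```

Contact: the vertical force went from -5 to +6 N. Releasing gently and rising.

Call:
servo_tool(deltas=[[[0,0,0],[0,0,-0.002],0.28],[[0,0,0],[0,0,-0.002],0.3],[[0,0,0],[0,0,0],0.33],[[0,0,0],[0,0,0],0.38],[[0,0,0],[0,0,0],0.45],[[0,0,0],[0,0,0],0.55],[[0,0,0],[0,0,0],0.65],[[0,0,0],[0,0,0],0.65],[[0,0,0],[0,0,-0.1],0.65],[[0,0,0],[0,0,-0.2],0.65]])

```text
time_s: 12.35
ee_pos: [0.5972, 0.1476, 0.1711]
tool_rot: [-180.0, -0.2, 179.8]
wrist_force: [-0.0, -0.1, -0.2]
width: 0.0553
grasp_force: 0.0
```

```bash
python3 - <<'E'
from plan import *
im=imaging.get_image("wrist")
s=telemetry.get_state();print(s["time_s"],s["ee_pos"],s["tool_rot"],s["wrist_force"],s["width"],s["qpos"])
cv2.imwrite("pics/w3.png",im["color"])
# key approach
y=np.radians(-2.2); B=R.from_euler('z',y).as_matrix()
n=B@np.array([-np.sin(np.radians(35)),0,np.cos(np.radians(35))]); yb=B@[0,1,0]
z=-n; x=np.cross(yb,z); Rt=R.from_matrix(np.stack([x,yb,z],1)); print("x",x,Rt.as_euler('xyz',degrees=True))
key=np.array([.5227,-.0405,.074]); 
print("pre",key+n*.06)
T0=tool(s); T0[:3,3]=[.4,.12,.26]
plan(key+n*.06,Rt=Rt,n=10,op=0,T=T0)
E
```

```text
12.4 [0.59884443 0.14781253 0.1766724 ] [179.96861677   0.21718296 179.80726092] [0.43566248 0.17830551 4.2610518 ] 0.055634811838511114 [ 6.71001702e+00  1.47522429e+01  8.13597389e+01  5.08477976e-03
  8.36686377e+01 -8.30978544e+01]
x [-0.81854826  0.03144545 -0.57357644] [-180.    35.   177.8]
pre [ 0.48831078 -0.0391789   0.12314912]
mm/row 22.773861895309054 deg/row 3.483946910059905
[[0.0002, -0.0097, 0.0005], [-0.074, -0.132, 0.114], 0],[[0.0002, -0.0097, 0.0005], [-0.067, -0.132, 0.119], 0],[[0.0002, -0.0097, 0.0005], [-0.06, -0.132, 0.123], 0],[[0.0002, -0.0097, 0.0005], [-0.053, -0.131, 0.126], 0],[[0.0002, -0.0097, 0.0005], [-0.046, -0.131, 0.129], 0],[[0.0002, -0.0097, 0.0005], [-0.038, -0.131, 0.132], 0],[[0.0002, -0.0097, 0.0005], [-0.031, -0.131, 0.134], 0],[[0.0002, -0.0097, 0.0005], [-0.023, -0.13, 0.136], 0],[[0.0002, -0.0097, 0.0005], [-0.015, -0.13, 0.137], 0],[[0.0002, -0.0097, 0.0005], [-0.007, -0.13, 0.138], 0],
```

View pics/w3.png

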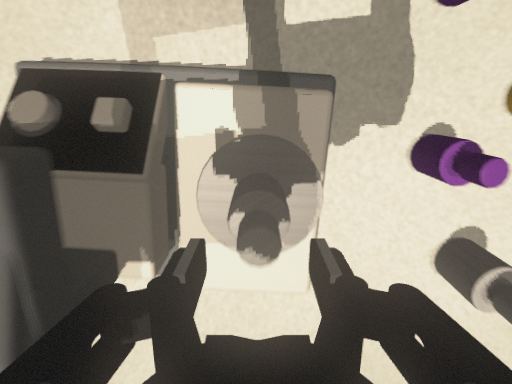

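The weight stands upright at the middle of the pan (pan centred at (260,200), body over it). I'm rising clear and moving back towards the robot with the fingers shut.

Call:
servo_tool(deltas=[[[0,0,0],[0,0,-0.2],0.65],[[0,0,0],[0,0,-0.25],0.5],[[0,0,0],[0,0,-0.25],0],[[0,0,0],[0.15,-0.03,0],0],[[0,0,0],[0.3,-0.04,0],0],[[0,0,0],[0.35,-0.04,0],0],[[0,0,0],[0.35,-0.04,0],0],[[0,0,0],[0.3,-0.04,0],0],[[0,0,0],[0.2,-0.03,0],0],[[0,0,0],[0,0,0],0]])

```text
time_s: 13.4
ee_pos: [0.3978, 0.1218, 0.2572]
tool_rot: [180.0, 0.1, 179.8]
wrist_force: [-0.1, -0.4, 0.1]
width: 0.0005
grasp_force: 0.0
```

Call:
servo_tool(deltas=[[[0,-0.0097,0],[-0.074,-0.132,0.114],0],[[0,-0.0097,0],[-0.067,-0.132,0.119],0],[[0,-0.0097,0],[-0.06,-0.132,0.123],0],[[0,-0.0097,0],[-0.053,-0.131,0.126],0],[[0,-0.0097,0],[-0.046,-0.131,0.129],0],[[0,-0.0097,0],[-0.038,-0.131,0.12],0],[[0,-0.0097,0],[-0.031,-0.131,0.1],0],[[0,-0.0097,0],[-0.023,-0.13,0.08],0],[[0,-0.0097,0],[-0.015,-0.1,0.04],0],[[0,-0.0097,0],[0,-0.05,0],0]])

```text
time_s: 14.4
ee_pos: [0.4716, -0.0235, 0.1541]
tool_rot: [-180.0, 35.1, 179.8]
wrist_force: [-0.3, 0.8, 0.2]
width: -0.0001
grasp_force: 0.0
```

```bash
cat > key.py <<'E'
from plan import *
y=np.radians(-2.2); B=R.from_euler('z',y).as_matrix()
n=B@np.array([-np.sin(np.radians(35)),0,np.cos(np.radians(35))]); yb=B@[0,1,0]
z=-n; x=np.cross(yb,z); Rt=R.from_matrix(np.stack([x,yb,z],1)); key=np.array([.5227,-.0405,.074])
E
python3 - <<'E'
from key import *
import pickle
imaging.get_image("top")
s=telemetry.get_state();im=imaging.get_image("wrist");print(s["time_s"],s["ee_pos"],s["tool_rot"],s["wrist_force"],s["width"],s["qpos"])
pickle.dump((s,im),open("w4.pkl","wb")); M=tool(s)@np.array(im["mount"])
print("rd exp",proj(im,key,M),"sq exp",proj(im,[.5259,.0279,.074],M))
cv2.imwrite("pics/w4.png",cv2.resize(im["color"],(800,600),interpolation=cv2.INTER_CUBIC))
T=tool(s); print("key in tool mm",T[:3,:3].T@(key-T[:3,3])*1e3, np.degrees((R.from_matrix(T[:3,:3]).inv()*Rt).as_rotvec()))
E
```

```text
14.45 [ 0.47070535 -0.02334798  0.15328861] [-179.9761199    35.2038237   179.78247266] [ 0.59515974  0.14043641 -2.05124851] 0.00018240434034133747 [ -20.11373251  -24.25636567  127.03340982   16.13146548   44.8056245
 -118.06966002]
rd exp (np.float64(238.16095180006897), np.float64(193.52118107099216)) sq exp (np.float64(317.2884408847656), np.float64(195.67378912474567))
key in tool mm [  3.17077887 -16.91498686  94.80584469] [1.11610843 0.20414122 1.62187865]
```

View pics/w4.png

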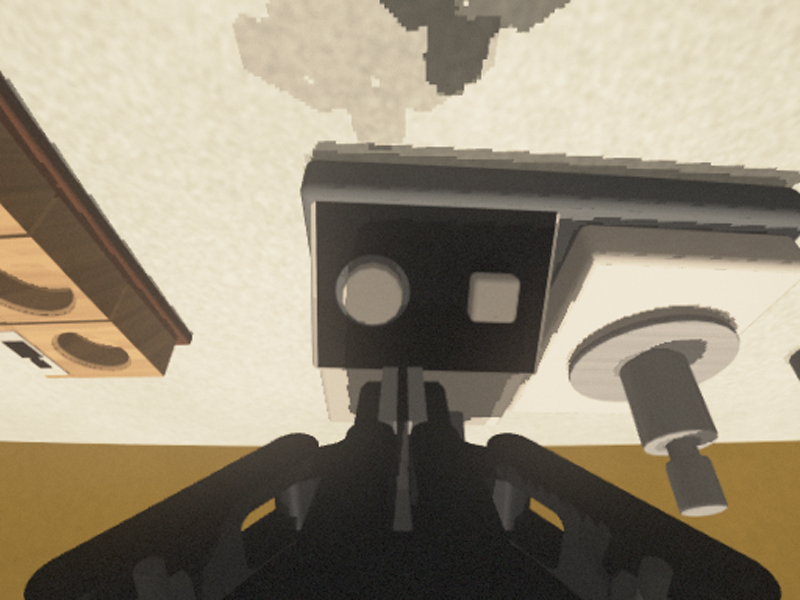

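The wrist view shows the round key at (374,294) (expected (372,302)) and the square key at (494,298). I'm aligning on the round key and closing in.

Call:
servo_tool(deltas=[[[0.0006,0.0001,0.0009],[0.008,-0.028,0.05],0],[[0.0006,0.0001,0.0009],[0.008,-0.028,0.1],0],[[0.0006,0.0001,0.0009],[0.008,-0.028,0.1],0],[[0.0006,0.0001,0.0009],[0.008,-0.028,0.1],0],[[0.0006,0.0001,0.0009],[0.008,-0.028,0.1],0],[[0,0,0],[0,0,0.08],0],[[0,0,0],[0,0,0.04],0],[[0,0,0],[0,0,0.01],0],[[0,0,0],[0,0,0],0],[[0,0,0],[0,0,0],0]])

```text
time_s: 15.5
ee_pos: [0.5065, -0.0398, 0.0943]
tool_rot: [180.0, 34.8, 177.8]
wrist_force: [-1.0, -0.7, -0.8]
width: 0.0005
grasp_force: 0.0
```

```bash
cat > kk.py <<'E'
from key import *
P=[];Q=[]
for i in range(4):
    s=telemetry.get_state();im=imaging.get_image("wrist");P.append(s["ee_pos"]);Q.append(s["tool_rot"])
    F=s["wrist_force"]
P=np.mean(P,0); Q=np.array(Q); print(s["time_s"],P,Q.round(2)[-2:].tolist(),"Fn",F@n)
T=tool({"ee_pos":P,"tool_rot":Q[-1]}); M=T@np.array(im["mount"])
print("rd exp",np.array(proj(im,key,M))*1.5625,"key in tool mm",T[:3,:3].T@(key-P)*1e3, np.degrees((R.from_matrix(T[:3,:3]).inv()*Rt).as_rotvec()))
cv2.imwrite("pics/w5.png",cv2.resize(im["color"],(800,600),interpolation=cv2.INTER_CUBIC))
E
python3 kk.py
```

```text
15.65 [ 0.50646673 -0.03989151  0.09428295] [[179.96, 34.78, 177.84], [179.96, 34.78, 177.83]] Fn -0.22075061476978547
rd exp [403.15002224 363.62412006] key in tool mm [-1.77386860e+00 -1.14548824e-02  2.59256731e+01] [ 0.05700658 -0.22282898  0.02579801]
```

View pics/w5.png

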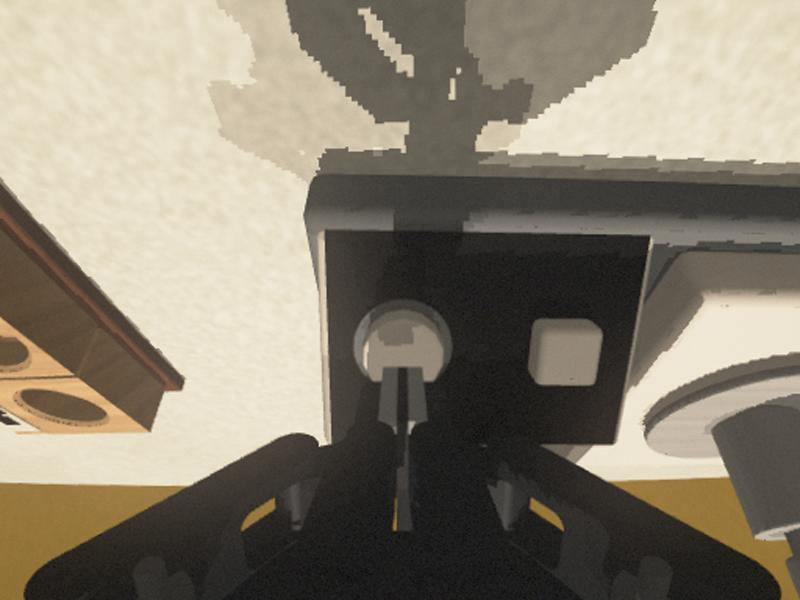

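The key top is centred at (403,350), right under the finger tips. I'm shifting 1 mm in +x and approaching.

Call:
servo_tool(deltas=[[[0,0,0],[0.01,0,0.03],0],[[0,0,0],[0,0,0.03],0],[[0,0,0],[0,0,0.03],0],[[0,0,0],[0,0,0.025],0],[[0,0,0],[0,0,0.02],0],[[0,0,0],[0,0,0.015],0],[[0,0,0],[0,0,0],0],[[0,0,0],[0,0,0],0],[[0,0,0],[0,0,0],0],[[0,0,0],[0,0,0],0]])

```text
time_s: 16.7
ee_pos: [0.5157, -0.0402, 0.0785]
tool_rot: [179.9, 34.8, 177.8]
wrist_force: [0.2, 0.2, 0.3]
width: 0.0001
grasp_force: 0.0
```

Call:
servo_tool(deltas=[[[0,0,0],[0,0,0.01],0],[[0,0,0],[0,0,0.005],0],[[0,0,0],[0,0,0],0],[[0,0,0],[0,0,0],0],[[0,0,0],[0,0,0],0],[[0,0,0],[0,0,0],0],[[0,0,0],[0,0,0],0],[[0,0,0],[0,0,0],0],[[0,0,0],[0,0,0],0],[[0,0,0],[0,0,0],0]])

```text
time_s: 17.7
ee_pos: [0.5167, -0.0403, 0.0768]
tool_rot: [179.9, 34.7, 177.8]
wrist_force: [-0.8, -0.8, 0.1]
width: -0.0002
grasp_force: 0.0
```

```bash
python3 kk.py
```

```text
17.85 [ 0.51667371 -0.04027111  0.07684166] [[179.95, 34.74, 177.83], [179.95, 34.74, 177.82]] Fn -0.1605347581837422
rd exp [403.26790559 390.78008926] key in tool mm [-3.33648087e+00 -5.28775799e-03  5.77161296e+00] [ 0.06776091 -0.26153585  0.01837029]
```

Call:
servo_tool(deltas=[[[0,0,0],[0,0,0.01],0],[[0,0,0],[0,0,0.005],0],[[0,0,0],[0,0,0],0],[[0,0,0],[0,0,0],0],[[0,0,0],[0,0,0],0],[[0,0,0],[0,0,0],0],[[0,0,0],[0,0,0],0],[[0,0,0],[0,0,0],0],[[0,0,0],[0,0,0],0],[[0,0,0],[0,0,0],0]])

```text
time_s: 18.9
ee_pos: [0.5177, -0.0403, 0.0754]
tool_rot: [179.9, 34.7, 177.8]
wrist_force: [-0.4, 0.1, 0.3]
width: 0.0002
grasp_force: 0.0
```

Call:
servo_tool(deltas=[[[0,0,0],[0,0,0.008],0],[[0,0,0],[0,0,0.005],0],[[0,0,0],[0,0,0],0],[[0,0,0],[0,0,0],0],[[0,0,0],[0,0,0],0],[[0,0,0],[0,0,0],0],[[0,0,0],[0,0,0],0],[[0,0,0],[0,0,0],0],[[0,0,0],[0,0,0],0],[[0,0,0],[0,0,0],0]])

```text
time_s: 19.9
ee_pos: [0.5186, -0.0403, 0.0741]
tool_rot: [179.9, 34.7, 177.8]
wrist_force: [0.1, -1.1, 0.1]
width: -0.0001
grasp_force: 0.0
```

Call:
servo_tool(deltas=[[[0,0,0],[0,0,0.008],0],[[0,0,0],[0,0,0.004],0],[[0,0,0],[0,0,0],0],[[0,0,0],[0,0,0],0],[[0,0,0],[0,0,0],0],[[0,0,0],[0,0,0],0],[[0,0,0],[0,0,0],0],[[0,0,0],[0,0,0],0],[[0,0,0],[0,0,0],0],[[0,0,0],[0,0,0],0]])

```text
time_s: 20.9
ee_pos: [0.5194, -0.0404, 0.0729]
tool_rot: [179.9, 34.7, 177.8]
wrist_force: [-1.7, -0.0, 2.6]
width: 0.0001
grasp_force: 2.0
```

Contact: 3.1 N along the normal. Stepping 1.2 mm.

Call:
servo_tool(deltas=[[[0,0,0],[0,0,0.005],0],[[0,0,0],[0,0,0.005],0],[[0,0,0],[0,0,0],0],[[0,0,0],[0,0,0],0],[[0,0,0],[0,0,0],0],[[0,0,0],[0,0,0],0],[[0,0,0],[0,0,0],0],[[0,0,0],[0,0,0],0],[[0,0,0],[0,0,0],0],[[0,0,0],[0,0,0],0]])

```text
time_s: 21.9
ee_pos: [0.5201, -0.0404, 0.0719]
tool_rot: [179.9, 34.7, 177.8]
wrist_force: [-3.0, -1.0, 4.9]
width: 0.0001
grasp_force: 2.7
```

Call:
servo_tool(deltas=[[[0,0,0],[0,0,0.005],0],[[0,0,0],[0,0,0.005],0],[[0,0,0],[0,0,0],0],[[0,0,0],[0,0,0],0],[[0,0,0],[0,0,0],0],[[0,0,0],[0,0,0],0],[[0,0,0],[0,0,0],0],[[0,0,0],[0,0,0],0],[[0,0,0],[0,0,0],0],[[0,0,0],[0,0,0],0]])

```text
time_s: 22.9
ee_pos: [0.5208, -0.0404, 0.0709]
tool_rot: [179.9, 34.7, 177.8]
wrist_force: [-3.6, -0.7, 4.0]
width: -0.0
grasp_force: 2.6
```

Forces of 3.1, 5.7 and 5.3 N put the travel near 3.6 mm, past the peak. Advancing 2.2 mm to reach about 5.9 mm.

Call:
servo_tool(deltas=[[[0,0,0],[0,0,0.005],0],[[0,0,0],[0,0,0.005],0],[[0,0,0],[0,0,0.005],0],[[0,0,0],[0,0,0.003],0],[[0,0,0],[0,0,0],0],[[0,0,0],[0,0,0],0],[[0,0,0],[0,0,0],0],[[0,0,0],[0,0,0],0],[[0,0,0],[0,0,0],0],[[0,0,0],[0,0,0],0]])

```text
time_s: 23.9
ee_pos: [0.522, -0.0405, 0.0692]
tool_rot: [179.9, 34.7, 177.8]
wrist_force: [-0.6, -2.2, 3.9]
width: 0.0
grasp_force: 1.8
```

```bash
python3 - <<'E'
from key import *
f=[]
for i in range(6):
    imaging.get_image("top"); s=telemetry.get_state(); f.append(s["wrist_force"]@n)
print(np.round(f,2),np.mean(f),s["time_s"])
E
```

```text
[3.04 4.06 3.   3.66 4.74 3.74] 3.70634997821652 24.2
```

The force dropped to 3.7 N, so the key has clicked at about 5.7 mm. Retracting along the normal.

Call:
servo_tool(deltas=[[[0,0,0],[0,0,-0.03],0],[[0,0,0],[0,0,-0.08],0],[[0,0,0],[0,0,-0.15],0],[[0,0,0],[0,0,-0.2],0],[[0,0,0],[0,0,-0.2],0],[[0,0,0],[0,0,-0.2],0],[[0,0,0],[0,0,-0.2],0],[[0,0,0],[0,0,-0.2],0],[[0,0,0],[0,0,-0.1],0],[[0,0,0],[0,0,0],0]])

```text
time_s: 25.2
ee_pos: [0.4285, -0.0372, 0.2049]
tool_rot: [-180.0, 34.9, 177.8]
wrist_force: [0.7, -0.3, 0.2]
width: -0.0001
grasp_force: 0.0
```

```bash
python3 - <<'E'
from plan import *
s=telemetry.get_state();print(s["time_s"],s["ee_pos"],s["tool_rot"],s["wrist_force"],s["qpos"])
plan([.44,.13,.24],180,10,op=.65)
E
```

```text
25.2 [ 0.42852929 -0.03717615  0.20489213] [-179.97291475   34.86909464  177.84513107] [ 0.68752919 -0.26425637  0.15839171] [ -25.20324659  -33.31993922  125.58278257   15.61962212   56.06607276
 -118.11166925]
mm/row 17.120748934709844 deg/row 3.4934069889471786
[[-0.0002, 0.0097, -0.0006], [-0.02, 0.14, -0.022], 0.65],[[-0.0002, 0.0097, -0.0006], [-0.019, 0.14, -0.023], 0.65],[[-0.0002, 0.0097, -0.0006], [-0.019, 0.139, -0.024], 0.65],[[-0.0002, 0.0097, -0.0006], [-0.018, 0.139, -0.025], 0.65],[[-0.0002, 0.0097, -0.0006], [-0.017, 0.139, -0.025], 0.65],[[-0.0002, 0.0097, -0.0006], [-0.015, 0.139, -0.026], 0.65],[[-0.0002, 0.0097, -0.0006], [-0.014, 0.139, -0.027], 0.65],[[-0.0002, 0.0097, -0.0006], [-0.013, 0.139, -0.028], 0.65],[[-0.0002, 0.0097, -0.0006], [-0.012, 0.139, -0.028], 0.65],[[-0.0002, 0.0097, -0.0006], [-0.011, 0.139, -0.029], 0.65],
```

Call:
servo_tool(deltas=[[[0,0.0097,-0.0006],[-0.02,0.14,-0.03],0.65],[[0,0.0097,-0.0006],[-0.019,0.14,-0.03],0.65],[[0,0.0097,-0.0006],[-0.019,0.14,-0.03],0.65],[[0,0.0097,-0.0006],[-0.018,0.14,-0.03],0.65],[[0,0.0097,-0.0006],[-0.017,0.139,-0.03],0.65],[[0,0.0097,-0.0006],[-0.015,0.139,-0.03],0.65],[[0,0.0097,-0.0006],[-0.014,0.139,-0.03],0.65],[[0,0.0097,-0.0006],[-0.013,0.139,-0.03],0.65],[[0,0.0097,-0.0006],[-0.012,0.139,-0.03],0.65],[[0,0.0097,-0.0006],[-0.01,0.139,-0.03],0.65]])

```text
time_s: 26.2
ee_pos: [0.4383, 0.1312, 0.2416]
tool_rot: [-179.4, -0.4, 179.9]
wrist_force: [0.3, -0.5, 0.0]
width: 0.0561
grasp_force: 0.0
```

Call:
servo_tool(deltas=[[[0,0,0],[-0.05,0.02,0],0.65],[[0,0,0],[-0.12,0.02,0],0.65],[[0,0,0],[-0.17,0.02,0],0.65],[[0,0,0],[-0.17,0.02,0],0.65],[[0,0,0],[-0.2,0.02,0],0.65],[[0,0,0],[-0.2,0.02,0],0.65],[[0,0,0],[-0.17,0.02,0],0.65],[[0,0,0],[-0.14,0,0],0.65],[[0,0,0],[-0.08,0,0],0.65],[[0,0,0],[0,0,0],0.65]])

```text
time_s: 27.2
ee_pos: [0.5951, 0.1462, 0.2407]
tool_rot: [-179.4, -0.2, 179.9]
wrist_force: [-0.5, 0.0, -0.4]
width: 0.0553
grasp_force: 0.0
```

```bash
python3 - <<'E'
from plan import *
imaging.get_image("top")
s=telemetry.get_state();im=imaging.get_image("wrist");print(s["time_s"],s["ee_pos"],s["tool_rot"])
T=tool(s); p=np.array([.5983,.1477,.1355])
print(T[:3,:3].T@(p-T[:3,3])/.12, np.array(proj(im,[.5983,.1477,.168],T@np.array(im["mount"])))*1.5625)
print((R.from_matrix(T[:3,:3]).inv()*R.from_euler('xyz',[180,0,180],degrees=True)).as_rotvec()/6.283)
cv2.imwrite("pics/w6.png",cv2.resize(im["color"],(800,600)))
E
```

```text
27.25 [0.59443575 0.14639866 0.24109198] [-179.39966977   -0.22485092  179.86753118]
[-0.03562986  0.02013651  0.87963745] [407.26193495 328.48289127]
[-0.00166691 -0.00062653 -0.0003647 ]
```

View pics/w6.png

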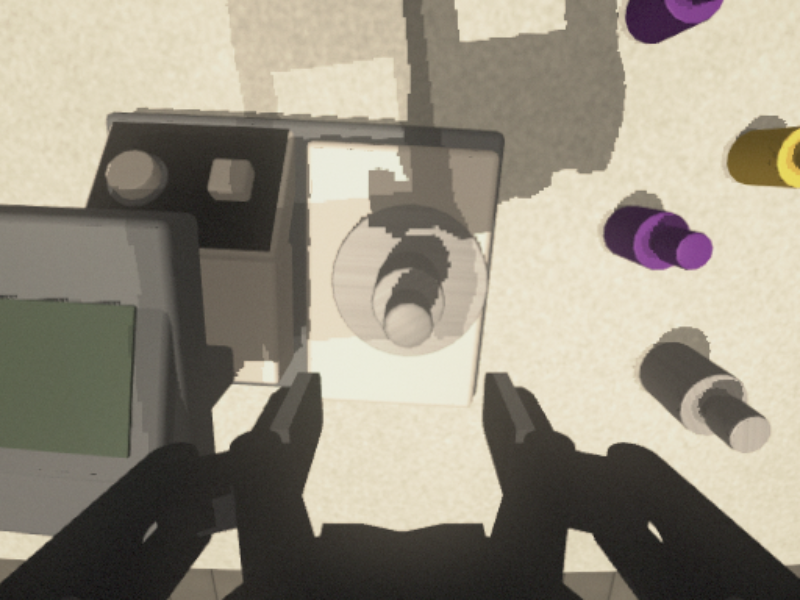

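The knob is at (408,325), as predicted; the keys are both up and the weight is still centred. Descending to re-grip.

Call:
servo_tool(deltas=[[[-0.0008,-0.0003,-0.0002],[-0.018,0.01,0.06],0.65],[[-0.0008,-0.0003,-0.0002],[-0.017,0.01,0.1],0.65],[[0,0,0],[0,0,0.15],0.65],[[0,0,0],[0,0,0.15],0.65],[[0,0,0],[0,0,0.13],0.65],[[0,0,0],[0,0,0.12],0.65],[[0,0,0],[0,0,0.08],0.65],[[0,0,0],[0,0,0.05],0.65],[[0,0,0],[0,0,0.02],0.65],[[0,0,0],[0,0,0],0.65]])

```text
time_s: 28.3
ee_pos: [0.5989, 0.149, 0.1386]
tool_rot: [-180.0, 0.0, -180.0]
wrist_force: [0.9, 0.5, 0.1]
width: 0.0556
grasp_force: 0.0
```

```bash
python3 - <<'E'
from plan import *
s=telemetry.get_state();print(s["time_s"],s["ee_pos"],s["tool_rot"])
T=tool(s); print(T[:3,:3].T@(np.array([.5983,.1477,.1355])-T[:3,3])/.12)
E
```

```text
28.3 [0.59886347 0.14903763 0.13863194] [-1.79992103e+02  3.07427980e-02 -1.79968119e+02]
[ 0.00471581 -0.01114067  0.02609852]
```

Call:
servo_tool(deltas=[[[0,0,0],[0.005,-0.011,0.01],0.65],[[0,0,0],[0,0,0.01],0.6],[[0,0,0],[0,0,0],0.5],[[0,0,0],[0,0,0],0.42],[[0,0,0],[0,0,0],0.36],[[0,0,0],[0,0,0],0.31],[[0,0,0],[0,0,0],0.2],[[0,0,0],[0,0,0],0.1],[[0,0,0],[0,0,0],0.1],[[0,0,0],[0,0,0],0.1]], grip_force=50)

```text
time_s: 29.3
ee_pos: [0.5983, 0.1479, 0.1364]
tool_rot: [180.0, 0.0, -180.0]
wrist_force: [0.0, 3.1, 4.7]
width: 0.0247
grasp_force: 49.2
```

Call:
servo_tool(deltas=[[[0,0,0],[0,0,-0.05],0.1],[[0,0,0],[0,0,-0.15],0.1],[[0,0,0],[0,0,-0.2],0.1],[[0,0,0],[0,0,-0.25],0.1],[[0,0,0],[0,0,-0.25],0.1],[[0,0,0],[0,0,-0.25],0.1],[[0,0,0],[0,0,-0.25],0.1],[[0,0,0],[0,0,-0.2],0.1],[[0,0,0],[0,0,-0.1],0.1],[[0,0,0],[0,0,0],0.1]])

```text
time_s: 30.3
ee_pos: [0.5984, 0.1476, 0.3411]
tool_rot: [-180.0, 0.1, -180.0]
wrist_force: [0.1, -0.3, -4.4]
width: 0.0248
grasp_force: 49.5
```

```bash
python3 - <<'E'
from plan import *
s=telemetry.get_state();print(s["time_s"],s["ee_pos"],s["tool_rot"],s["wrist_force"],s["width"],s["qpos"])
T=tool(s); print(T[:3,:3].T@(np.array([.622,-.269,.36])-T[:3,3])/.12)
E
```

```text
30.3 [0.59836983 0.14760151 0.34105641] [-1.79986119e+02  1.03049164e-01 -1.79979482e+02] [ 0.13726251 -0.27215366 -4.41898935] 0.024752918565592447 [ 6.71184477e+00  1.30423421e+01  6.46411149e+01 -2.63910978e-02
  1.02215812e+02 -8.33142678e+01]
[-0.19595848 -3.47178756 -0.15666999]
```

Call:
servo_tool(deltas=[[[0,0,0],[-0.01,-0.08,-0.05],0.1],[[0,0,0],[-0.01,-0.15,-0.05],0.1],[[0,0,0],[-0.01,-0.2,0],0.1],[[0,0,0],[-0.01,-0.22,0],0.1],[[0,0,0],[-0.01,-0.22,0],0.1],[[0,0,0],[-0.01,-0.22,0],0.1],[[0,0,0],[-0.01,-0.22,0],0.1],[[0,0,0],[-0.01,-0.22,0],0.1],[[0,0,0],[-0.01,-0.22,0],0.1],[[0,0,0],[-0.01,-0.22,0],0.1]])

```text
time_s: 31.3
ee_pos: [0.6097, -0.0913, 0.3517]
tool_rot: [-180.0, -0.0, 180.0]
wrist_force: [0.1, -0.6, -4.9]
width: 0.0246
grasp_force: 49.6
```

Call:
servo_tool(deltas=[[[0,0,0],[-0.01,-0.22,0],0.1],[[0,0,0],[-0.01,-0.22,0],0.1],[[0,0,0],[-0.01,-0.22,0],0.1],[[0,0,0],[-0.01,-0.22,0.05],0.1],[[0,0,0],[-0.01,-0.22,0.1],0.1],[[0,0,0],[-0.01,-0.2,0.2],0.1],[[0,0,0],[-0.01,-0.15,0.25],0.1],[[0,0,0],[-0.01,-0.05,0.25],0.1],[[0,0,0],[-0.01,0,0.2],0.1],[[0,0,0],[0,0,0.1],0.1]])

```text
time_s: 32.3
ee_pos: [0.6197, -0.2699, 0.2111]
tool_rot: [179.9, -0.2, 180.0]
wrist_force: [-0.2, 0.4, -5.0]
width: 0.0245
grasp_force: 49.7
```

```bash
python3 - <<'E'
from plan import *
imaging.get_image("top");imaging.get_image("top")
s=telemetry.get_state();im=imaging.get_image("wrist");print(s["time_s"],s["ee_pos"],s["tool_rot"],s["wrist_force"],s["width"])
import pickle; pickle.dump((s,im),open("w7.pkl","wb"))
T=tool(s); M=T@np.array(im["mount"])
print(T[:3,:3].T@(np.array([.622,-.269,.16])-T[:3,3])/.12, np.array(proj(im,[.622,-.269,.045],M))*1.5625,np.array(proj(im,[.5405,-.274,.045],M))*1.5625)
cv2.imwrite("pics/w7.png",cv2.resize(im["color"],(800,600)))
E
```

```text
32.4 [ 0.6201238  -0.26922606  0.21245231] [ 1.79929709e+02 -1.43288574e-01  1.79997993e+02] [ 0.08182973  0.27729762 -4.07908208] 0.025013398329314058
[-0.01672803  0.00134819  0.43706409] [402.96737807 279.44812793] [395.42799918 158.78287132]
```

View pics/w7.png

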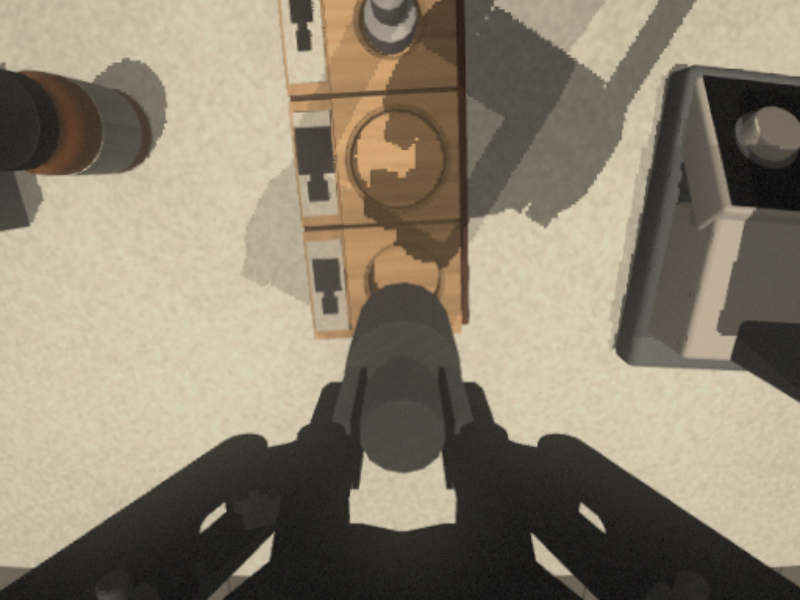

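The wrist view confirms the estimates. The large pocket is at (396,158) against a predicted (395,159), and the medium pocket is centred on column 403. Lowering to just above the rim.

Call:
servo_tool(deltas=[[[0,0,0],[-0.008,0,0.05],0.1],[[0,0,0],[-0.007,0,0.1],0.1],[[0,0,0],[0,0,0.13],0.1],[[0,0,0],[0,0,0.13],0.1],[[0,0,0],[0,0,0.13],0.1],[[0,0,0],[0,0,0.1],0.1],[[0,0,0],[0,0,0.08],0.1],[[0,0,0],[0,0,0.04],0.1],[[0,0,0],[0,0,0.02],0.1],[[0,0,0],[0,0,0],0.1]])

```text
time_s: 33.45
ee_pos: [0.6231, -0.2688, 0.1207]
tool_rot: [-180.0, 0.0, -180.0]
wrist_force: [0.5, -0.1, -4.8]
width: 0.0247
grasp_force: 49.8
```

```bash
python3 - <<'E'
from plan import *
imaging.get_image("top")
s=telemetry.get_state();im=imaging.get_image("side");print(s["time_s"],s["ee_pos"],s["tool_rot"],s["wrist_force"])
T=tool(s); print(T[:3,:3].T@(np.array([.622,-.269,.1])-T[:3,3])/.12)
u,v=map(int,proj(im,[.62,-.27,.06])); c=im["color"][v-45:v+45,u-60:u+60]
cv2.imwrite("pics/s8.png",cv2.resize(c,(800,600),interpolation=cv2.INTER_CUBIC))
E
```

```text
33.5 [ 0.62316972 -0.26878319  0.12104338] [-1.79970513e+02  4.97050047e-02 -1.79968589e+02] [-0.22301661  0.2412582  -5.01773284]
[ 0.00990076 -0.00171117  0.17535385]
```

View pics/s8.png

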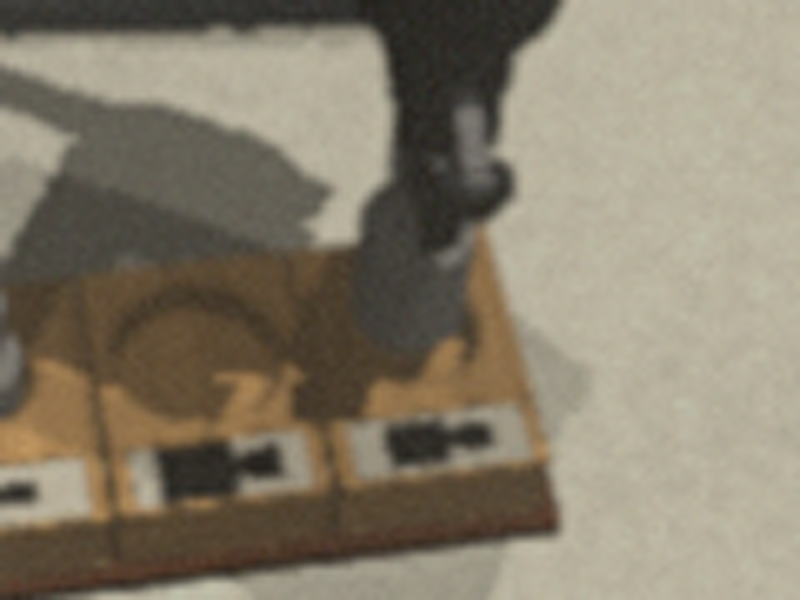

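The weight hangs over the medium pocket (foot at (410,340), label below at (440,440)). Lowering into it slowly.

Call:
servo_tool(deltas=[[[0,0,0],[0.008,0,0.02],0.1],[[0,0,0],[0,0,0.03],0.1],[[0,0,0],[0,0,0.03],0.1],[[0,0,0],[0,0,0.03],0.1],[[0,0,0],[0,0,0.03],0.1],[[0,0,0],[0,0,0.02],0.1],[[0,0,0],[0,0,0.015],0.1],[[0,0,0],[0,0,0],0.1],[[0,0,0],[0,0,0],0.1],[[0,0,0],[0,0,0],0.1]])

```text
time_s: 34.55
ee_pos: [0.6221, -0.2687, 0.0998]
tool_rot: [-180.0, 0.0, -180.0]
wrist_force: [0.5, 0.5, -4.7]
width: 0.0249
grasp_force: 49.8
```

Call:
servo_tool(deltas=[[[0,0,0],[0,0,0.015],0.1],[[0,0,0],[0,0,0.015],0.1],[[0,0,0],[0,0,0.01],0.1],[[0,0,0],[0,0,0.01],0.1],[[0,0,0],[0,0,0.005],0.1],[[0,0,0],[0,0,0],0.1],[[0,0,0],[0,0,0],0.1],[[0,0,0],[0,0,0],0.1],[[0,0,0],[0,0,0],0.1],[[0,0,0],[0,0,0],0.1]])

```text
time_s: 35.55
ee_pos: [0.6221, -0.2687, 0.0931]
tool_rot: [-180.0, 0.0, -180.0]
wrist_force: [0.3, 0.1, -5.0]
width: 0.0246
grasp_force: 49.8
```

Call:
servo_tool(deltas=[[[0,0,0],[0,0,0.005],0.1],[[0,0,0],[0,0,0.005],0.1],[[0,0,0],[0,0,0.005],0.1],[[0,0,0],[0,0,0.005],0.1],[[0,0,0],[0,0,0],0.1],[[0,0,0],[0,0,0],0.1],[[0,0,0],[0,0,0],0.1],[[0,0,0],[0,0,0],0.1],[[0,0,0],[0,0,0],0.1],[[0,0,0],[0,0,0],0.1]])

```text
time_s: 36.55
ee_pos: [0.622, -0.2687, 0.0906]
tool_rot: [-180.0, 0.0, -180.0]
wrist_force: [0.3, 0.7, -5.6]
width: 0.0247
grasp_force: 49.8
```

Call:
servo_tool(deltas=[[[0,0,0],[0,0,0.004],0.1],[[0,0,0],[0,0,0.004],0.1],[[0,0,0],[0,0,0],0.1],[[0,0,0],[0,0,0],0.1],[[0,0,0],[0,0,0],0.1],[[0,0,0],[0,0,0],0.1],[[0,0,0],[0,0,0],0.1],[[0,0,0],[0,0,0],0.1],[[0,0,0],[0,0,0],0.1],[[0,0,0],[0,0,0],0.1]])

```text
time_s: 37.55
ee_pos: [0.6221, -0.2687, 0.0897]
tool_rot: [-180.0, 0.0, -180.0]
wrist_force: [-1.1, 0.8, -4.5]
width: 0.0244
grasp_force: 49.8
```

Call:
servo_tool(deltas=[[[0,0,0],[0,0,0.004],0.1],[[0,0,0],[0,0,0.004],0.1],[[0,0,0],[0,0,0],0.1],[[0,0,0],[0,0,0],0.1],[[0,0,0],[0,0,0],0.1],[[0,0,0],[0,0,0],0.1],[[0,0,0],[0,0,0],0.1],[[0,0,0],[0,0,0],0.1],[[0,0,0],[0,0,0],0.1],[[0,0,0],[0,0,0],0.1]])

```text
time_s: 38.55
ee_pos: [0.6223, -0.2688, 0.0894]
tool_rot: [-180.0, 0.1, -180.0]
wrist_force: [-2.4, 2.4, 5.9]
width: 0.0246
grasp_force: 50.8
```

Floor contact at the expected height (TCP 0.0894). Releasing and lifting off.

Call:
servo_tool(deltas=[[[0,0,0],[0,0,-0.002],0.28],[[0,0,0],[0,0,-0.002],0.3],[[0,0,0],[0,0,0],0.33],[[0,0,0],[0,0,0],0.38],[[0,0,0],[0,0,0],0.45],[[0,0,0],[0,0,0],0.55],[[0,0,0],[0,0,0],0.65],[[0,0,0],[0,0,0],0.65],[[0,0,0],[0,0,-0.1],0.65],[[0,0,0],[0,0,-0.2],0.65]])

```text
time_s: 39.55
ee_pos: [0.6214, -0.2684, 0.1246]
tool_rot: [179.9, -0.1, -180.0]
wrist_force: [1.0, 0.5, -0.1]
width: 0.0554
grasp_force: 0.0
```

Call:
servo_tool(deltas=[[[0,0,0],[0,0,-0.25],0.65],[[0,0,0],[0,0,-0.25],0.65],[[0,0,0],[0,0,-0.25],0.65],[[0,0,0],[0,0,-0.2],0.65],[[0,0,0],[0,0,-0.1],0.65],[[0,0,0],[0,0,0],0.65],[[0,0,0],[0,0,0],0.65],[[0,0,0],[0,0,0],0.65],[[0,0,0],[0,0,0],0.65],[[0,0,0],[0,0,0],0.65]])

```text
time_s: 40.55
ee_pos: [0.6219, -0.2686, 0.2504]
tool_rot: [180.0, -0.0, -180.0]
wrist_force: [-0.2, 0.4, -0.2]
width: 0.0556
grasp_force: 0.0
```

```bash
python3 - <<'E'
from h import *
s=telemetry.get_state();im=imaging.get_image("wrist");print(s["time_s"],s["ee_pos"],s["wrist_force"],s["width"])
M=tool(s)@np.array(im["mount"])
# knob top outline if home (z=.121): compare predicted centre with brightness edges along row/column
u,v=proj(im,[.622,-.2688,.121],M); e=proj(im,[.622+.013,-.2688,.121],M); w=proj(im,[.622,-.2688+.013,.121],M); print(u,v,e,w)
hsv=cv2.cvtColor(im["color"],cv2.COLOR_BGR2HSV); u,v=int(round(u)),int(round(v))
print("sat row",hsv[v,u-30:u+31:2,1]); print("sat col",hsv[v-50:v+31:2,u,1]); print("val col",hsv[v-50:v+31:2,u,2])
E
```

```text
40.55 [ 0.62185018 -0.26862933  0.25042944] [-0.2359698   0.35835263 -0.2447746 ] 0.05557685453391548
257.7168452134613 186.3263212246873 (np.float64(257.70260095014527), np.float64(198.99997845225514)) (np.float64(271.047120395988), np.float64(186.3366470764248))
sat row [107 112 113 116 110 109 110  43  43  40  42  41  40  40  37  40  42  40
  40  38  42  44  47  99 112 112 112 115 108 112 111]
sat col [108 103 118 123 117 107 110  83  51  62  41  38  47  40  46  43  47  50
  43  37  42  42  42  44  43  40  41  39  41  44  43 107 109  72  47  47
  47  45  46  47  46]
val col [ 85  82 125 156 166  86  79  74  70  70  87 106  81  82  78  78  70  71
  77 137 158 157 162 161 161 165 163 157 156 152 141 152 159 163 169 175
 180 199 196 194 194]
```

The knob top matches its predicted fully-home outline to about 1 px. Handing in.

```bash
python3 -c "
from cell import job
print(job.sign_off())"
```

```text
the job is handed in; nothing more can be done
None
```

The job is handed in at about 41 s: I set the weight on the pan, pressed the round key to its click (about 5.7 mm, judged from the force drop) and let it spring back, then seated and released the weight in its own pocket.

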